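# Sort keyed levers on the test shaft and stack them

## Task

Test the loose aluminium levers on the keyed shaft one after another, from the largest to the smallest: turn each so that its keyway meets the key and lower it fully home on the shoulder, then take it off again. Sort them by where the keyway points: levers with a keyway pointing lengthwise go on the board with the lengthwise bar, levers with a crosswise keyway on the board with the crosswise bar, each board one stack in the pencilled outline, largest at the bottom, every lever lying flat, centred on and lined up with the one below so that its base is fully supported. Leave the spool, the bottle and the plug-in module alone.

Things in the scene. Friction and masses are not known exactly. Their poses are not given: they have to be found in the camera images.
- lever1_inline_c (a point): centre, half-way up, of the largest lever with a lengthwise keyway: a flat aluminium plate 100 mm long (its x) by 66 mm wide (its y) with rounded ends, 30 mm thick (its z, up), lying flat, about 0.42 kg. A through bore of 19 mm in its middle has one keyway, 9 mm wide and reaching 16 mm from the bore's axis, at its +x side, pointing lengthwise towards one end of the lever. Present in some starts only, in place of lever1_across.
- lever1_across_c (a point): centre, half-way up, of the largest lever with a crosswise keyway: a flat aluminium plate 100 mm long (its x) by 66 mm wide (its y) with rounded ends, 30 mm thick (its z, up), lying flat, about 0.42 kg. A through bore of 19 mm in its middle has one keyway, 9 mm wide and reaching 16 mm from the bore's axis, at its +y side, pointing crosswise towards one long side of the lever. Present in some starts only, in place of lever1_inline.
- lever2_inline_c (a point): centre, half-way up, of the second largest lever with a lengthwise keyway: a flat aluminium plate 88 mm long (its x) by 58 mm wide (its y) with rounded ends, 30 mm thick (its z, up), lying flat, about 0.34 kg. A through bore of 19 mm in its middle has one keyway, 9 mm wide and reaching 16 mm from the bore's axis, at its +x side, pointing lengthwise towards one end of the lever. Present in some starts only, in place of lever2_across.
- lever2_across_c (a point): centre, half-way up, of the second largest lever with a crosswise keyway: a flat aluminium plate 88 mm long (its x) by 58 mm wide (its y) with rounded ends, 30 mm thick (its z, up), lying flat, about 0.34 kg. A through bore of 19 mm in its middle has one keyway, 9 mm wide and reaching 16 mm from the bore's axis, at its +y side, pointing crosswise towards one long side of the lever. Present in some starts only, in place of lever2_inline.
- lever3_inline_c (a point): centre, half-way up, of the third largest lever with a lengthwise keyway: a flat aluminium plate 76 mm long (its x) by 50 mm wide (its y) with rounded ends, 30 mm thick (its z, up), lying flat, about 0.27 kg. A through bore of 19 mm in its middle has one keyway, 9 mm wide and reaching 16 mm from the bore's axis, at its +x side, pointing lengthwise towards one end of the lever. Present in some starts only; at most one of lever3_inline and lever3_across is there.
- lever3_across_c (a point): centre, half-way up, of the third largest lever with a crosswise keyway: a flat aluminium plate 76 mm long (its x) by 50 mm wide (its y) with rounded ends, 30 mm thick (its z, up), lying flat, about 0.27 kg. A through bore of 19 mm in its middle has one keyway, 9 mm wide and reaching 16 mm from the bore's axis, at its +y side, pointing crosswise towards one long side of the lever. Present in some starts only; at most one of lever3_inline and lever3_across is there.
- lever4_inline_c (a point): centre, half-way up, of the smallest lever with a lengthwise keyway: a flat aluminium plate 64 mm long (its x) by 42 mm wide (its y) with rounded ends, 30 mm thick (its z, up), lying flat, about 0.2 kg. A through bore of 19 mm in its middle has one keyway, 9 mm wide and reaching 16 mm from the bore's axis, at its +x side, pointing lengthwise towards one end of the lever. Present in some starts only, in place of lever4_across.
- lever4_across_c (a point): centre, half-way up, of the smallest lever with a crosswise keyway: a flat aluminium plate 64 mm long (its x) by 42 mm wide (its y) with rounded ends, 30 mm thick (its z, up), lying flat, about 0.2 kg. A through bore of 19 mm in its middle has one keyway, 9 mm wide and reaching 16 mm from the bore's axis, at its +y side, pointing crosswise towards one long side of the lever. Present in some starts only, in place of lever4_inline.
- shaft_seat (a point): keyed test shaft, bolted to the desk: centre of the flat round steel shoulder (42 mm diameter, 40 mm above the desk) on which a tested lever comes to rest. The upright shaft rises 24 mm from this point, 16 mm in diameter, its top 5 mm tapered to 9 mm; its one key, 6 mm wide and reaching 14 mm from the axis, stands along the shaft from the shoulder up to 17 mm above it and points to this point's +x. The base plate under the shoulder is 72 x 56 x 10 mm, its long side along x.
- board_inline_spot (a point): plywood board, fixed to the desk, for the levers with a lengthwise keyway: centre of the pencilled outline (102 x 69 mm, long side along the point's x) on its upper face, 14 mm above the desk. The board is 136 x 78 mm, from 80 mm before this point (-x) to 56 mm behind it; a raised dark bar, 8 mm high, lies lengthwise along the board (30 mm along x) near its front end, 65 mm before this point.
- board_across_spot (a point): plywood board, fixed to the desk, for the levers with a crosswise keyway: centre of the pencilled outline (102 x 69 mm, long side along the point's x) on its upper face, 14 mm above the desk. The board is 136 x 78 mm, from 80 mm before this point (-x) to 56 mm behind it; a raised dark bar, 8 mm high, lies crosswise (30 mm along y) near its front end, 65 mm before this point.
- spool: bystander: spool of solder, 58 mm in diameter, 42 mm high, upright; origin at the middle of its underside
- bottle: bystander: small white bottle with green cap, 32 mm in diameter, 50 mm high, present in some starts only; origin at the middle of its underside
- dongle: bystander: small blue and black plug-in module, 43 x 43 mm, 23 mm high, lying on the desk; origin at the middle of its underside
- shelf_edge (a point): mark on the front edge of the fixed wall shelf (0.2 to 0.3 m high with its boxes), far right; a thick pipe, 0.1 to 0.22 m high, edges the desk from there, its front at about x = 0.57 where y = -0.1 and x = 0.62 where y = 0.1. The levers start near (0.45, -0.09), (0.53, 0.13), (0.43, 0.01) and (0.51, 0.01), where one may also be laid down again.

How it is judged:
By the outcome, as a careful person would: the job done as asked, in the order asked, and still so for the second after the job is handed in, with the robot touching nothing.
Of lever1_inline, lever1_across only 1 to 1 are there at a start; the rules pass over those that are not, and their reading is None.
Of lever2_inline, lever2_across only 1 to 1 are there at a start; the rules pass over those that are not, and their reading is None.
Of lever3_inline, lever3_across, bottle only 1 to 1 are there at a start; the rules pass over those that are not, and their reading is None.
Of lever4_inline, lever4_across only 1 to 1 are there at a start; the rules pass over those that are not, and their reading is None.
At some moment in a run one of lever4_inline, lever4_across may be knocked a few centimetres aside while the robot is not near it.
Once in a run the grip may slacken for a moment while it holds something.
It also fails if it takes over 210 s, if anything falls off the work surface, if the arm or the gripper's body presses on something with over 40 N, if the wrist force passes 120 N, or if a joint passes its speed limit or range.

## Robot

A 6-joint arm with a two-finger parallel gripper is mounted at the origin on the work surface; the furniture and walls round the work are solid. World frame = base frame: x ahead of the robot, y to its left, z up, the work surface at z = 0. Lengths are in m, angles in degrees, forces in N, time in s.
With the tool pointing down it reaches from about 0.3 to 0.75 m from the base axis. Payload 8.5 kg.
Tool frame: the origin (TCP) lies midway between the tips of the shut fingers; the grasp point (between the pads) lies 19 mm behind it; z points along the fingers, y is the line along which they close (so a half turn about z gives the same grasp; the last joint's range is limited). The gripper opens to 85 mm and grips with 20 to 120 N. Pads are 22 mm wide; open, the fingers measure 114 mm over their backs; the gripper's body (76 mm by 85 mm) begins 54 mm behind the grasp point. The pads swing forward as they close: fully open they stand 13 mm farther back than shut.
Start: joints at [-79.773, 21.807, 74.336, -0, 83.858, -12.336], TCP at [0.211, -0.508, 0.231] pointing down, gripper open.
Joint ranges: [-178.18, 178.18], [-50.72, 133.34], [12.68, 142.11], [-81.47, 261.47], [9.98, 163.14], [-165.26, 165.26]. Speed limits (degrees/s): [136.94, 136.94, 180, 180, 180, 180].

## Interface

Orientations are given as a 3x3 rotation matrix whose columns are the frame's x, y, z axes.
In Python, from bench import reach, move_l, set_joints, move_gripper, wait, ik, read_state, camera, Unreachable, close_job gives the robot as it stands. The module is installed in compiled form; this text tells all that it offers. Calls block until the motion is done:
- reach(position, orientation): joint-space move of the TCP to a pose.
- move_l(position, frame=None, rate=0.15): straight line of the TCP; frame=None keeps the orientation; rate is the mean speed in m/s.
- set_joints(angles): joint-space move.
- move_gripper(opening, force=None): finger opening in m; force is the grip in N (None keeps the last); returns when the fingers have stopped.
- wait(seconds).
- ik(position, orientation): joint angles nearest the present ones, or None.
- read_state(): the state.
- camera(name): name is "side" or "top" or "wrist"; returns a dict with "color" (420x560x3 uint8, red, green, blue), "range_z" (420x560 float32, m along the optical axis (not along the pixel's ray), 0 where there is no reading), "fx", "fy", "cx", "cy" (pixels), "view" (4x4, takes a point from world to camera coordinates); the wrist camera has in their place "mount" (4x4, takes a point from camera to tool coordinates, whose origin is the TCP and whose axes are the flange's). Camera axes: x right, y down, z forward; pixel columns grow to the right and rows downward; lengths in m; the calibration is good to about 2 mm. A picture is of the moment at which its call begins: read the wrist's pose just before it.
A pose or a line that the arm cannot do raises Unreachable and nothing moves.
- close_job(): hands the job in; it is judged then, once.
The state is a dict: "clock": time; "joint_pos": joint angles; "qd": joint speeds; "tau": joint torques, N m; "tool_pos": TCP position; "ee_rot": TCP orientation; "ft_force": force on the tool from outside, world axes, zero at the start; "wrist_torque": the same for the moment, N m; "finger_gap": finger opening in m; "grip_force": force on a finger pad.
Only numpy, scipy, OpenCV 4.12 (cv2) and the standard library are available. Lean on these libraries where they do the work, as an engineer would, in place of code of your own. Each camera call takes 0.05 s, during which the arm holds its last target. There are 200 camera calls.

## Working session

There is one attempt and no reset: what is moved stays moved. The work goes in short steps, each a Python script; the robot and the scene stay as the last script left them, time stands still between calls to the robot, and variables do not carry over. Pictures are saved under pics/ and viewed, at most 14 in all, crops included, and the job is handed in when it is done.

```bash
mkdir -p pics
cat > h.py <<'E'
import numpy as np, cv2
from bench import *
def snap(name):
    s=read_state(); c=camera(name)
    if name=="wrist":
        T=np.eye(4);T[:3,:3]=s["ee_rot"];T[:3,3]=s["tool_pos"]
        c["pose"]=T@c["mount"]
    else: c["pose"]=np.linalg.inv(c["view"])
    return c
def ray(c,u,v,z):
    u=np.asarray(u,float);v=np.asarray(v,float)
    d=np.stack([(u-c["cx"])/c["fx"],(v-c["cy"])/c["fy"],np.ones_like(u)],-1)@c["pose"][:3,:3].T
    o=c["pose"][:3,3]
    return o+d*((z-o[2])/d[...,2])[...,None]
def cloud(c):
    v,u=np.mgrid[:420,:560];z=c["range_z"]
    p=np.stack([(u-c["cx"])/c["fx"]*z,(v-c["cy"])/c["fy"]*z,z],-1)
    return p@c["pose"][:3,:3].T+c["pose"][:3,3]
def save(c,f): cv2.imwrite("pics/"+f,c["color"][:,:,::-1])
E
python3 - <<'E'
from h import *
for n in("top","side"):
    c=snap(n);save(c,n+"0.png");print(n,c["fx"],c["pose"].round(3).tolist())
s=read_state();print(s["clock"],s["ee_rot"],s["tool_pos"]);print(snap("wrist")["mount"])
E
```

```text
top 486.83764110606467 [[-0.007, -0.997, 0.075, 0.362], [-1.0, 0.008, 0.004, -0.042], [-0.005, -0.075, -0.997, 1.43], [0.0, 0.0, 0.0, 1.0]]
side 541.6739325802206 [[0.251, -0.427, 0.869, -0.606], [-0.968, -0.097, 0.232, -0.298], [-0.015, -0.899, -0.438, 0.678], [0.0, 0.0, 0.0, 1.0]]
0.1 [[ 9.23481828e-01  3.83642123e-01 -1.88437209e-04]
 [ 3.83642017e-01 -9.23480914e-01  1.34337612e-03]
 [ 3.41357500e-04 -1.31287587e-03 -9.99999080e-01]] [ 0.21098105 -0.50763516  0.23076728]
[[-2.24201063e-04 -9.55369421e-01 -2.95413639e-01  7.64561940e-02]
 [ 9.99999968e-01 -2.48500420e-04  4.47123771e-05 -8.32769356e-04]
 [-1.16127251e-04 -2.95413620e-01  9.55369447e-01 -1.42626617e-01]
 [ 0.00000000e+00  0.00000000e+00  0.00000000e+00  1.00000000e+00]]
```

View pics/top0.png

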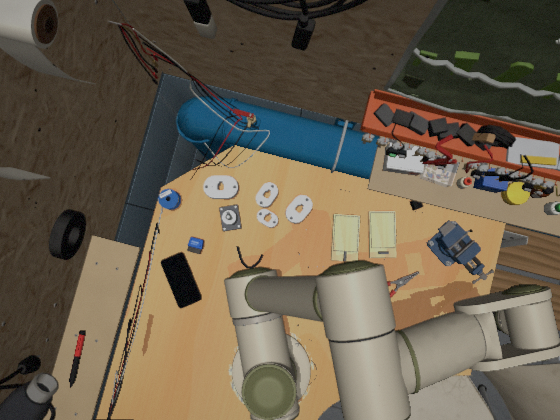

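View pics/side0.png

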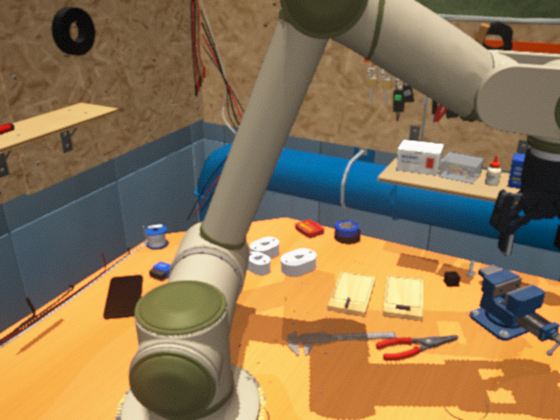

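```bash
cat >> h.py <<'E'
def R(phi):
    a=np.radians(phi);c,s=np.cos(a),np.sin(a)
    return np.array([[c,s,0],[s,-c,0],[0,0,-1.]])
E
python3 - <<'E'
from h import *
move_l([0.25,-0.40,0.40],rate=0.3)
def go(p,phi):
    reach(p,R(phi)); s=read_state(); print(s["clock"],s["joint_pos"],s["tool_pos"])
for i,(p,phi) in enumerate([((0.40,-0.28,0.36),150),((0.50,-0.03,0.36),180),((0.50,0.07,0.36),180)]):
    go(p,phi);c=snap("wrist");save(c,f"w{i}.png");np.save(f"w{i}.npy",c,allow_pickle=True);print(c["fx"],c["cx"])
E
```

```text
2.575 [-4.89629118e+01  1.18863056e+01  6.78042111e+01 -3.66507323e-03
  1.00349539e+02 -1.08873629e+02] [ 0.39983056 -0.28040975  0.35962753]
324.1108013111618 274.61637188194544
3.675 [-1.70951327e+01  1.32484975e+01  6.59557450e+01 -2.00486727e-02
  1.00798651e+02 -1.06998946e+02] [ 0.4999601  -0.03092257  0.35993608]
324.1108013111618 274.61637188194544
4.2083 [-5.52280386e+00  1.36823555e+01  6.53642381e+01 -2.04152703e-02
  1.00951001e+02 -9.55085968e+01] [0.50005646 0.06960664 0.35999039]
324.1108013111618 274.61637188194544
```

```bash
python3 -c "
import cv2,numpy as np
a=[cv2.resize(cv2.imread(f'pics/w{i}.png'),(400,300)) for i in range(2)]
b=cv2.imread('pics/w2.png');cv2.imwrite('pics/w01.png',np.hstack(a))"
```

```text
(no output)
```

View pics/w01.png

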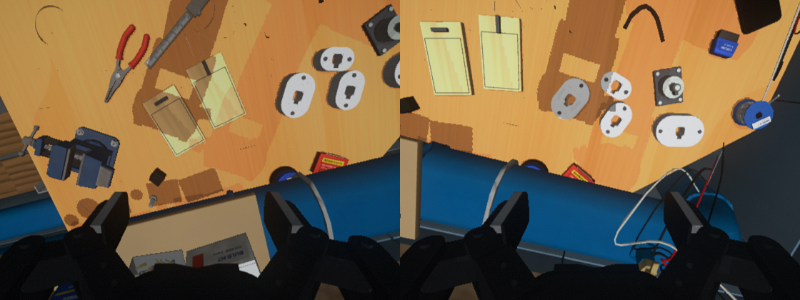

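View pics/w2.png

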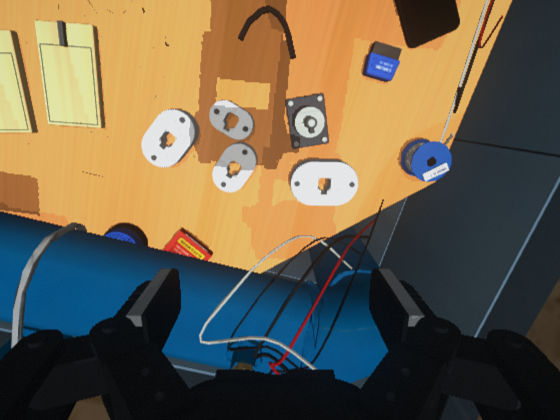

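```bash
cat >> h.py <<'E'
def rect(c,cnt,z):
    p=ray(c,cnt[:,0,0],cnt[:,0,1],z)[:,:2]
    (x,y),(w,h),a=cv2.minAreaRect((p*1000).astype(np.float32))
    if w<h: w,h,a=h,w,a+90
    return np.array([x/1000,y/1000]),w,h,(a+90)%180-90
def levers(c,z=0.03,zm=None):
    hsv=cv2.cvtColor(c["color"],cv2.COLOR_RGB2HSV);P=cloud(c)
    zm=zm or z
    m=((hsv[...,1]<70)&(hsv[...,2]>85)&(abs(P[...,2]-zm)<0.012)).astype(np.uint8)
    m=cv2.morphologyEx(m,cv2.MORPH_OPEN,np.ones((2,2),np.uint8))
    cs,hi=cv2.findContours(m,cv2.RETR_CCOMP,cv2.CHAIN_APPROX_NONE)
    out=[]
    for i,k in enumerate(cs):
        if hi[0][i][3]>=0 or cv2.contourArea(k)<250: continue
        ctr,w,h,a=rect(c,cv2.convexHull(k),z)
        if not(50<w<115 and 35<h<75): continue
        # bore = the biggest hole
        best=None;j=hi[0][i][2]
        while j>=0:
            if best is None or cv2.contourArea(cs[j])>cv2.contourArea(best): best=cs[j]
            j=hi[0][j][0]
        full=np.zeros_like(m);cv2.drawContours(full,[k],-1,1,-1)
        zz=np.median(P[...,2][(full&m)>0])
        d=dict(c=ctr,L=w,W=h,yaw=a,z=zz,px=k.reshape(-1,2).mean(0))
        if best is not None and cv2.contourArea(best)>20:
            bp=ray(c,best[:,0,0],best[:,0,1],z)[:,:2]
            # keyway: farthest rim points from the bore centre
            hull=(bp*1000).astype(np.float32)
            M=cv2.moments(hull.reshape(-1,1,2));g=np.array([M["m10"],M["m01"]])/M["m00"]/1000
            d["hole"]=g;d["key"]=np.degrees(np.arctan2(*(g-ctr)[::-1]));d["off"]=np.linalg.norm(g-ctr)*1000
            q=bp-ctr;r=np.linalg.norm(q,axis=1);f=q[r>np.sort(r)[-max(3,len(r)//8)]]
            v=(f/np.linalg.norm(f,axis=1)[:,None]).mean(0);d["far"]=np.degrees(np.arctan2(v[1],v[0]));d["rmax"]=r.max()*1000
        out.append(d)
    return sorted(out,key=lambda d:-d["L"]*d["W"])
def show(d): print({k:(np.round(v,4).tolist() if k in("c","hole","z") else np.round(v,1).tolist()) for k,v in d.items()})
def boards(c,z=0.014):
    hsv=cv2.cvtColor(c["color"],cv2.COLOR_RGB2HSV);P=cloud(c)
    m=((hsv[...,0]>20)&(hsv[...,0]<36)&(hsv[...,1]>40)&(hsv[...,2]>60)&(P[...,2]>.004)&(P[...,2]<.03)).astype(np.uint8)
    m=cv2.morphologyEx(m,cv2.MORPH_OPEN,np.ones((3,3),np.uint8))
    out=[]
    for k in cv2.findContours(m,cv2.RETR_EXTERNAL,cv2.CHAIN_APPROX_NONE)[0]:
        if cv2.contourArea(k)>1500:
            f=np.zeros_like(m);cv2.drawContours(f,[k],-1,1,-1)
            out.append((*rect(c,cv2.convexHull(k),z),np.median(P[...,2][f>0]),np.median(hsv[f>0],axis=0)))
    return out
E
python3 - <<'E'
from h import *
for i in range(3):
    c=np.load(f"w{i}.npy",allow_pickle=True).item();print("view",i)
    for d in levers(c):show(d)
    for b in boards(c):print([np.round(v,3).tolist() for v in b])
    P=cloud(c);hsv=cv2.cvtColor(c["color"],cv2.COLOR_RGB2HSV)
    if i==2:
        print(hsv[165,230],P[165,228],hsv[138,180],P[138,185],P[60,55],hsv[60,55],P[122,309],P[108,300], P[60,200])
        cv2.imwrite("pics/crop2.png",cv2.resize(c["color"][80:215,130:365,::-1],None,fx=3,fy=3,interpolation=cv2.INTER_CUBIC))
E
```

```text
view 0
{'c': [0.4652, -0.0821], 'L': 87.7, 'W': 58.3, 'yaw': -41.0, 'z': 0.0299, 'px': [417.3, 134.1], 'hole': [0.4667, -0.0835], 'key': -42.5, 'off': 2.0, 'far': -42.6, 'rmax': 16.9}
{'c': [0.5074, 0.011], 'L': 75.8, 'W': 50.5, 'yaw': -34.8, 'z': 0.03, 'px': [490.3, 126.8], 'hole': [0.5091, 0.0097], 'key': -37.8, 'off': 2.2, 'far': -29.7, 'rmax': 16.7}
{'c': [0.4395, 0.0094], 'L': 64.4, 'W': 40.6, 'yaw': 59.9, 'z': 0.0299, 'px': [472.4, 82.9], 'hole': [0.4413, 0.0081], 'key': -36.1, 'off': 2.2, 'far': -28.8, 'rmax': 16.8}
[[0.379, -0.218], 134.562, 76.407, -4.588, 0.014, [29.0, 85.0, 194.0]]
view 1
{'c': [0.5293, 0.145], 'L': 101.2, 'W': 66.8, 'yaw': 89.9, 'z': 0.0299, 'px': [392.3, 183.6], 'hole': [0.5317, 0.1448], 'key': -4.9, 'off': 2.5, 'far': 7.7, 'rmax': 16.4}
{'c': [0.4647, -0.0809], 'L': 87.6, 'W': 57.3, 'yaw': -40.8, 'z': 0.0298, 'px': [238.9, 138.8], 'hole': [0.4659, -0.0818], 'key': -35.7, 'off': 1.6, 'far': -37.7, 'rmax': 16.2}
{'c': [0.5067, 0.0113], 'L': 75.6, 'W': 50.9, 'yaw': -35.1, 'z': 0.0299, 'px': [303.0, 168.2], 'hole': [0.5077, 0.0106], 'key': -35.6, 'off': 1.2
[... 757 characters left out ...]
5.3, 'z': 0.0298, 'px': [234.9, 167.8], 'hole': [0.5076, 0.0112], 'key': -42.3, 'off': 1.7, 'far': -35.5, 'rmax': 15.5}
{'c': [0.4387, 0.0105], 'L': 63.3, 'W': 42.4, 'yaw': 59.8, 'z': 0.0298, 'px': [231.6, 119.8], 'hole': [0.4402, 0.0101], 'key': -14.7, 'off': 1.5, 'far': -32.6, 'rmax': 15.7}
[[0.392, -0.295], 140.405, 42.714, -14.147, 0.014, [29.0, 81.0, 224.0]]
[[0.379, -0.217], 134.784, 76.284, -4.135, 0.014, [30.0, 78.0, 226.0]]
[ 15 158 227] [ 0.50513914 -0.00078319  0.00756628] [105   2 231] [ 0.46281891 -0.05725441  0.02997272] [ 0.35858555 -0.23274436  0.01313212] [ 28  82 224] [0.43975115 0.11566244 0.06324326] [0.42197538 0.10740104 0.0107676 ] [ 0.35714941 -0.03479072  0.00167681]
```

View pics/crop2.png

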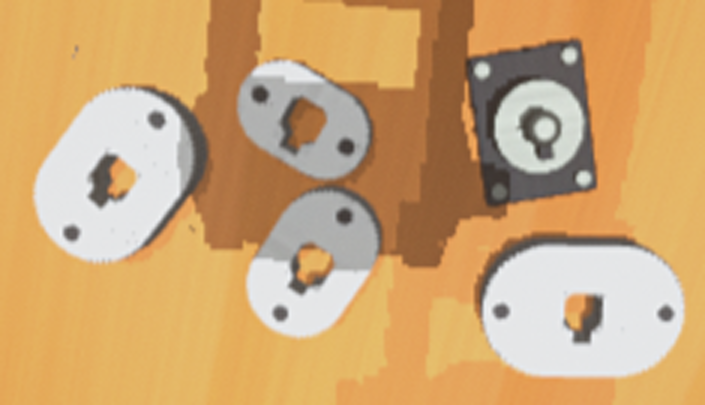

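```bash
cat >> h.py <<'E'
def shaft(c):
    P=cloud(c);n=np.linalg.norm(P[...,:2]-[0.44,0.116],axis=-1)
    o={}
    m=((abs(P[...,2]-.04)<.003)&(n<.04)).astype(np.uint8)
    k=max(cv2.findContours(m,cv2.RETR_EXTERNAL,cv2.CHAIN_APPROX_NONE)[0],key=cv2.contourArea)
    q=ray(c,k[:,0,0],k[:,0,1],.04)[:,:2]*1000
    (x,y),r=cv2.minEnclosingCircle(q.astype(np.float32));e=cv2.fitEllipse(q.astype(np.float32))
    print("shoulder",x,y,r,e,np.median(P[...,2][m>0]))
    m=((P[...,2]>.0605)&(P[...,2]<.07)&(n<.03))
    print("top",P[m].mean(0)*1000,P[m][:,2].max(),m.sum())
    ctr=np.array([x,y])/1000
    m=((abs(P[...,2]-.057)<.0025)&(n<.03));p=P[m];v=p[:,:2]-ctr;r=np.linalg.norm(v,axis=1);s=r>.010
    if s.sum()>3: print("key",np.degrees(np.arctan2(*v[s].mean(0)[::-1])),s.sum(),r.max())
    hsv=cv2.cvtColor(c["color"],cv2.COLOR_RGB2HSV)
    m=((abs(P[...,2]-.01)<.003)&(n<.06)&(hsv[...,1]<110)).astype(np.uint8)
    k=np.vstack([i for i in cv2.findContours(m,cv2.RETR_EXTERNAL,cv2.CHAIN_APPROX_NONE)[0] if len(i)>15])
    print("plate",rect(c,k,.01))
E
python3 - <<'E'
from h import *
reach([0.44,0.116,0.16],R(98))
c=snap("wrist");save(c,"s1.png");shaft(c)
reach([0.50,0.145,0.16],R(90))
c=snap("wrist");
for d in levers(c):show(d)
save(c,"l1.png");print(read_state()["clock"])
cv2.imwrite("pics/s1l1.png",np.hstack([cv2.resize(cv2.imread(f"pics/{n}.png"),(400,300)) for n in("s1","l1")]))
E
```

```text
shoulder 439.8859558105469 119.23188781738281 20.898269653320312 ((440.1015930175781, 119.26359558105469), (40.5165901184082, 40.902137756347656), 175.1056671142578) 0.039895768634920226
top [440.06068551 119.60710861  62.94165761] 0.06555916427838024 225
key 8.445707929341355 46 0.014175944145179491
plate (array([0.45169446, 0.12116441]), 93.87520599365234, 55.22256851196289, 9.606596946716309)
{'c': [0.5302, 0.1442], 'L': 100.7, 'W': 65.9, 'yaw': 88.5, 'z': 0.0299, 'px': [307.1, 201.4], 'hole': [0.5318, 0.1438], 'key': -16.1, 'off': 1.7, 'far': -4.9, 'rmax': 16.7}
{'c': [0.5083, 0.0124], 'L': 76.5, 'W': 56.0, 'yaw': -34.7, 'z': 0.0298, 'px': [282.6, 328.3], 'hole': [0.5089, 0.0094], 'key': -78.7, 'off': 3.0, 'far': -52.2, 'rmax': 17.1}
{'c': [0.4384, 0.0088], 'L': 64.7, 'W': 42.5, 'yaw': 59.2, 'z': 0.0298, 'px': [212.1, 333.2], 'hole': [0.4404, 0.0081], 'key': -21.4, 'off': 2.1, 'far': -35.0, 'rmax': 16.9}
6.0917
```

View pics/s1l1.png

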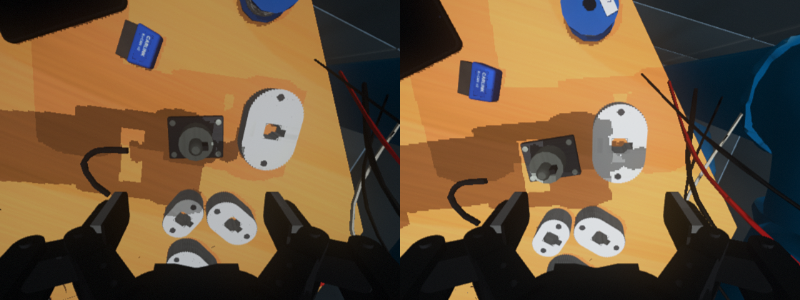

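```bash
cat >> h.py <<'E'
SH=np.array([0.4394,0.1193]);SYAW=8.4
def fz():
    s=read_state();return s["ft_force"].copy() if hasattr(s["ft_force"],"copy") else np.array(s["ft_force"])
def st(tag):
    s=read_state();print(tag,round(s["clock"],2),"tcp",np.round(s["tool_pos"],4).tolist(),"F",np.round(s["ft_force"],1).tolist(),"gap",round(s["finger_gap"],4),"grip",np.round(s["grip_force"],1))
def pick(x,y,phi,W,zb=0.004,hover=0.12,force=70):
    reach([x,y,hover],R(phi));move_gripper(min(.085,W+.014))
    move_l([x,y,zb],R(phi),rate=.12);move_gripper(max(0,W-.02),force);st("gripped")
    move_l([x,y,hover+.02],R(phi),rate=.15);st("lifted")
def held(c,W):
    """centre, yaw, bore of the held lever in world"""
    s=read_state();zt=s["tool_pos"][2]+.026
    return levers(c,zt)
E
python3 - <<'E'
from h import *
pick(.5292,.1441,89.3,.066)
c=snap("wrist");save(c,"h1.png");P=cloud(c);print("z at col 275:",[(v,P[v,250,:].round(4).tolist(),c["color"][v,250].tolist()) for v in range(260,400,20)])
for d in held(c,.066):show(d)
E
```

```text
gripped 8.04 tcp [0.5296, 0.1441, 0.0051] F [0.3, -0.5, 6.2] gap 0.0645 grip 78.5
lifted 9.1 tcp [0.5287, 0.1441, 0.139] F [0.5, -1.0, -5.0] gap 0.0642 grip 77.9
z at col 275: [(260, [0.5196, 0.1637, 0.1635], [142, 145, 147]), (280, [0.5194, 0.1551, 0.1642], [141, 143, 145]), (300, [0.519, 0.1453, 0.1634], [136, 141, 142]), (320, [0.5186, 0.1357, 0.1636], [135, 138, 139]), (340, [0.5183, 0.1254, 0.1635], [141, 143, 144]), (360, [0.518, 0.1159, 0.1647], [140, 142, 144]), (380, [0.5233, 0.1562, 0.2165], [19, 20, 20])]
{'c': [0.5299, 0.1522], 'L': 87.7, 'W': 65.9, 'yaw': 89.3, 'z': 0.1638, 'px': [274.1, 282.5], 'hole': [0.5313, 0.1451], 'key': -78.9, 'off': 7.2, 'far': -44.6, 'rmax': 19.4}
```

View pics/h1.png

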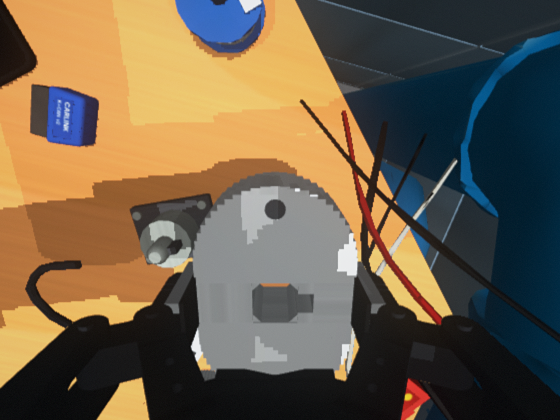

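```bash
cat >> h.py <<'E'
def insert(phi,off=(0,0),zseat=.045,start=.085,lim=14,fromz=.15):
    """descend on the shaft; off = lever centre minus TCP (world). returns True when home"""
    x,y=SH-np.array(off)
    if fromz: reach([x,y,fromz],R(phi));move_l([x,y,start],R(phi),rate=.15)
    f0=fz()
    z=start
    while z>zseat-.004:
        z-=.003 if z>.075 else .002
        move_l([x,y,z],R(phi),rate=.03);f=fz()-f0
        if f[2]>lim or np.hypot(f[0],f[1])>25:
            break
    st("end descent");print("dF",f.round(1),"z cmd",z)
    return z
E
python3 - <<'E'
from h import *
insert(98.4)
E
```

```text
end descent 14.94 tcp [0.4396, 0.1193, 0.045] F [-7.5, -0.7, 28.4] gap 0.0648 grip 81.9
dF [-7.5 -0.8 31.5] z cmd 0.04299999999999997
```

```bash
cat >> h.py <<'E'
def regrip(W,phi,zt=.045,force=70):
    p=np.array(read_state()["tool_pos"]);p[2]=zt
    move_gripper(W+.008);wait(.3)
    P=cloud(snap("wrist"));n=np.linalg.norm(P[...,:2]-SH,axis=-1)
    m=(n>.013)&(n<.019)&(P[...,2]>.055)&(P[...,2]<.12);print("seated top z",np.median(P[m][:,2]))
    move_l(p,R(phi),rate=.05)
    move_gripper(W-.02,force);st("regrip")
    p[2]=.15;move_l(p,R(phi),rate=.15);st("off")
E
python3 - <<'E'
from h import *
regrip(.066,98.4)
reach([.36,-.05,.33],R(180))
reach([.44,-.27,.38],R(180))
c=snap("wrist");save(c,"b1.png");st("")
for b in boards(c):print([np.round(v,4).tolist() for v in b])
E
```

```text
seated top z 0.07007140637265682
regrip 16.06 tcp [0.4397, 0.1193, 0.0455] F [-2.2, -0.8, 8.3] gap 0.0644 grip 77.8
off 16.91 tcp [0.439, 0.1193, 0.1491] F [0.5, -0.8, -4.1] gap 0.0649 grip 77.9
 19.57 tcp [0.4399, -0.2685, 0.3802] F [-0.1, -0.6, -4.0] gap 0.0645 grip 77.9
[[0.4043, -0.1982], 135.0605, 62.5514, -38.0436, 0.0139, [30.0, 83.0, 196.0]]
```

View pics/b1.png

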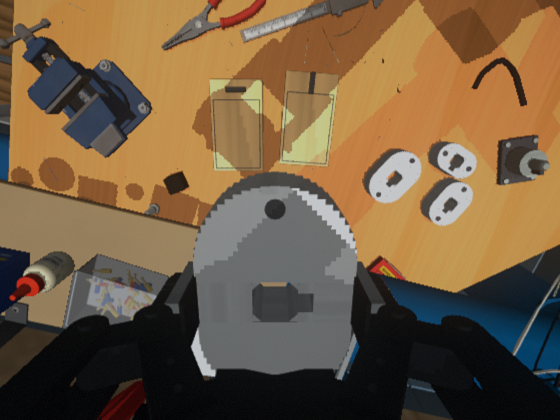

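```bash
cat >> h.py <<'E'
def boards(c,z=0.014):
    P=cloud(c)
    m=((abs(P[...,2]-z)<.005)&(P[...,0]>.28)&(P[...,0]<.5)&(P[...,1]<-.15)&(P[...,1]>-.4)).astype(np.uint8)
    m=cv2.morphologyEx(m,cv2.MORPH_OPEN,np.ones((5,5),np.uint8))
    out=[]
    for k in cv2.findContours(m,cv2.RETR_EXTERNAL,cv2.CHAIN_APPROX_NONE)[0]:
        if cv2.contourArea(k)>1500:
            r=rect(c,cv2.convexHull(k),z);a=np.radians(r[3])
            out.append((*r,np.median(P[...,2][m>0]),r[0]+.012*np.array([np.cos(a),np.sin(a)])))
    return out
E
python3 - <<'E'
from h import *
c=snap("wrist")
for b in boards(c):print([np.round(v,4).tolist() for v in b])
for i in (0,1):
    for b in boards(np.load(f"w{i}.npy",allow_pickle=True).item()):print(i,[np.round(v,4).tolist() for v in b])
E
```

```text
[[0.3878, -0.3251], 135.2869, 77.6618, -0.1543, 0.0139, [0.3998, -0.3251]]
[[0.3788, -0.218], 135.3359, 77.7301, -4.1444, 0.0139, [0.3908, -0.2189]]
0 [[0.3877, -0.3245], 135.2262, 77.9525, -0.1332, 0.0139, [0.3997, -0.3245]]
0 [[0.3787, -0.2176], 135.3082, 77.5992, -4.1357, 0.0139, [0.3907, -0.2185]]
1 [[0.388, -0.3234], 133.6041, 79.4459, -0.1123, 0.0138, [0.4, -0.3234]]
1 [[0.3791, -0.2166], 135.3013, 78.2875, -4.1784, 0.0138, [0.391, -0.2175]]
```

```bash
cat >> h.py <<'E'
SP={"a":(np.array([.3998,-.3257]),-.15),"i":(np.array([.3908,-.2195]),-4.15)}
def place(key,ztop,W,off=(0,0),dyaw=0,hover=.2,zg=.005,half=180):
    (x,y),a=SP[key];x-=off[0];y-=off[1];Rm=R(a+half-dyaw)
    reach([x,y,hover],Rm);move_l([x,y,ztop+zg+.008],Rm,rate=.15);f0=fz()[2]
    z=ztop+zg+.008
    while z>ztop+zg-.004:
        z-=.002;move_l([x,y,z],Rm,rate=.03)
        if fz()[2]-f0>6: break
    st("down");move_gripper(W+.014);wait(.2)
    move_l([x,y,ztop+.16],Rm,rate=.2);st("up")
def check(c,key,ztop):
    for d in levers(c,ztop):
        if np.linalg.norm(d["c"]-SP[key][0])<.03: show(d)
E
python3 - <<'E'
from h import *
place("a",.014,.066)
(x,y),a=SP["a"];
reach([.43,-.29,.30],R(180));c=snap("wrist");save(c,"p1.png");check(c,"a",.044)
for d in levers(c,.03):show(d)
st("")
E
```

```text
down 22.71 tcp [0.4, -0.3259, 0.0196] F [-1.8, 1.1, 5.9] gap 0.0645 grip 78.9
up 24.14 tcp [0.3995, -0.3253, 0.173] F [-0.4, -0.4, -0.8] gap 0.0799 grip 0.0
{'c': [0.4024, -0.3241], 'L': 98.6, 'W': 65.2, 'yaw': -0.1, 'z': 0.0439, 'px': [245.8, 150.5], 'hole': [0.4025, -0.3215], 'key': 89.4, 'off': 2.6, 'far': 90.0, 'rmax': 17.4}
{'c': [0.4648, -0.0813], 'L': 87.8, 'W': 58.4, 'yaw': -40.4, 'z': 0.0299, 'px': [432.1, 197.4], 'hole': [0.4662, -0.083], 'key': -49.1, 'off': 2.2, 'far': -40.2, 'rmax': 16.6}
{'c': [0.5069, 0.0114], 'L': 75.9, 'W': 50.1, 'yaw': -35.7, 'z': 0.0299, 'px': [496.4, 227.8], 'hole': [0.5084, 0.0104], 'key': -33.6, 'off': 1.8, 'far': -35.0, 'rmax': 16.5}
{'c': [0.4392, 0.0099], 'L': 64.2, 'W': 42.8, 'yaw': 58.9, 'z': 0.0299, 'px': [505.3, 178.6], 'hole': [0.4407, 0.0089], 'key': -32.1, 'off': 1.8, 'far': -26.3, 'rmax': 16.5}
 24.79 tcp [0.4296, -0.2899, 0.2982] F [0.4, -0.2, -0.4] gap 0.08 grip 0.0
```

View pics/p1.png

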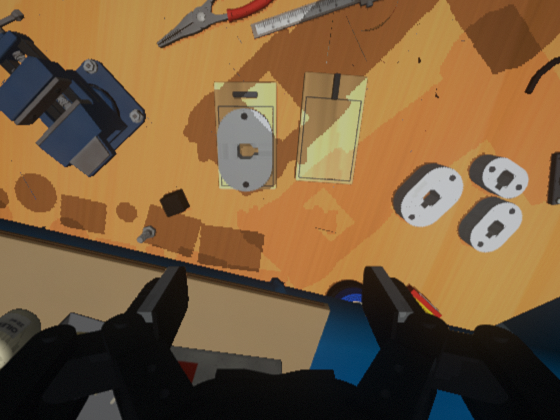

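```bash
cat >> h.py <<'E'
def edges(c,ctr,yaw,z=.014):
    """board front/back/side edges in board frame about ctr from the depth mask (at height z)"""
    P=cloud(c);m=(abs(P[...,2]-z)<.004)
    v,u=np.nonzero(m);q=ray(c,u,v,z)[:,:2]-ctr;a=np.radians(yaw)
    q=q@np.array([[np.cos(a),-np.sin(a)],[np.sin(a),np.cos(a)]])*1000
    q=q[(abs(q[:,0])<85)&(abs(q[:,1])<45)]
    p=lambda s,k,lo:(np.percentile(s[:,k],.3) if lo else np.percentile(s[:,k],99.7)) if len(s) else np.nan
    return p(q,0,1),p(q,0,0),p(q,1,1),p(q,1,0)
E
python3 - <<'E'
from h import *
c=snap("wrist");print("far a",edges(c,*SP["a"]),"i",edges(c,*SP["i"]))
reach([.39,-.22,.15],R(176));c=snap("wrist");print("near i",edges(c,*SP["i"]))
for b in boards(c):print([np.round(v,4).tolist() for v in b])
reach([.40,-.325,.17],R(180));c=snap("wrist");print("near a",edges(c,*SP["a"]));check(c,"a",.044)
save(c,"p2.png");st("")
E
```

```text
far a (np.float64(-79.05742348874219), np.float64(55.66395022364478), np.float64(-38.239806648446184), np.float64(39.242459874347546)) i (np.float64(-79.24978769885372), np.float64(55.10551764936319), np.float64(-38.24115116765461), np.float64(39.04124320012686))
near i (np.float64(-79.81413174620097), np.float64(54.280530370454144), np.float64(-37.59249649199562), np.float64(39.357519608563656))
[[0.3874, -0.3241], 134.9818, 78.3499, -0.1793, 0.0139, [0.3994, -0.3242]]
[[0.3781, -0.2177], 134.2558, 77.4358, -4.1379, 0.0139, [0.3901, -0.2186]]
near a (np.float64(-79.01492294656032), np.float64(55.07090275357661), np.float64(-38.28957709769212), np.float64(38.984692578222344))
{'c': [0.402, -0.324], 'L': 99.4, 'W': 65.9, 'yaw': -0.1, 'z': 0.044, 'px': [275.9, 201.4], 'hole': [0.4027, -0.3218], 'key': 73.2, 'off': 2.3, 'far': 84.0, 'rmax': 17.2}
 26.17 tcp [0.4001, -0.3252, 0.1703] F [-0.9, 0.1, -1.0] gap 0.0801 grip 0.0
```

View pics/p2.png

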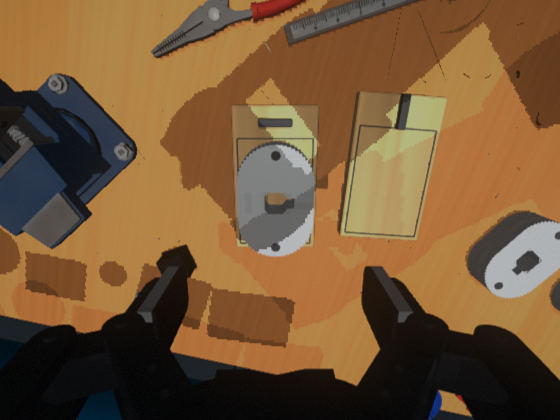

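```bash
cat >> h.py <<'E'
SP={"a":(np.array([.3998,-.3270]),-.15),"i":(np.array([.3901,-.2202]),-4.15)}
E
python3 - <<'E'
from h import *
Rm=R(179.85);x,y=.402,-.3256
reach([x,y,.10],Rm);move_l([x,y,.020],Rm,rate=.12);move_gripper(.046,70);st("g")
move_l([x,y,.026],Rm,rate=.08);move_l([x-.0022,y-.0014,.026],Rm,rate=.05);move_l([x-.0022,y-.0014,.0195],Rm,rate=.03);st("d")
move_gripper(.08);wait(.2);move_l([x-.0022,y-.0014,.17],Rm,rate=.2);c=snap("wrist");check(c,"a",.044);print(edges(c,*SP["a"]));st("")
E
```

```text
g 27.67 tcp [0.4024, -0.326, 0.0214] F [-0.5, 1.1, 7.7] gap 0.0646 grip 79.9
d 28.53 tcp [0.4, -0.3273, 0.0214] F [-5.1, 3.4, 22.1] gap 0.064 grip 82.7
{'c': [0.4002, -0.3254], 'L': 99.6, 'W': 66.0, 'yaw': -0.2, 'z': 0.044, 'px': [273.9, 200.6], 'hole': [0.4001, -0.3231], 'key': 93.4, 'off': 2.3, 'far': 88.7, 'rmax': 18.6}
(np.float64(-79.13920089157521), np.float64(54.49065734070052), np.float64(-36.99146202107062), np.float64(40.28723068456606))
 29.99 tcp [0.3994, -0.3265, 0.1687] F [0.0, 0.5, 0.3] gap 0.0798 grip 0.0
```

Run:
```python
from h import *
reach([.44,.116,.17],R(188.4));c=snap("wrist");shaft(c)
reach([.465,-.081,.16],R(139));c=snap("wrist");save(c,"l2.png")
for d in levers(c):show(d)
st("")
```

```text
shoulder 439.4348449707031 118.3275146484375 20.898754119873047 ((439.550537109375, 118.30667114257812), (40.424015045166016, 40.90780258178711), 94.8707046508789) 0.0399787892860074
top [439.19021877 118.17639918  62.93141496] 0.06542935107386266 213
key 7.595456003274155 34 0.014466814610005214
plate (array([0.43968057, 0.11836081]), 71.05654907226562, 54.48196792602539, 9.486798286437988)
{'c': [0.4646, -0.0824], 'L': 86.2, 'W': 57.7, 'yaw': -40.5, 'z': 0.0299, 'px': [271.4, 201.0], 'hole': [0.4663, -0.0838], 'key': -40.0, 'off': 2.2, 'far': -44.8, 'rmax': 17.4}
{'c': [0.5066, 0.0104], 'L': 76.0, 'W': 49.9, 'yaw': -33.6, 'z': 0.03, 'px': [386.8, 167.4], 'hole': [0.5081, 0.0095], 'key': -29.4, 'off': 1.8, 'far': -32.1, 'rmax': 16.9}
{'c': [0.4387, 0.0091], 'L': 64.0, 'W': 41.8, 'yaw': 59.1, 'z': 0.0299, 'px': [336.7, 106.1], 'hole': [0.4402, 0.008], 'key': -36.3, 'off': 1.9, 'far': -31.3, 'rmax': 16.8}
 32.54 tcp [0.4649, -0.08, 0.1601] F [-0.2, 0.5, 0.1] gap 0.0799 grip 0.0
```

```bash
cat >> h.py <<'E'
SH=np.array([0.4392,0.1188]);SYAW=9.0
E
python3 - <<'E'
from h import *
pick(.4644,-.0832,139.5,.058)
c=snap("wrist");save(c,"h2.png")
for d in levers(c,read_state()["tool_pos"][2]+.025):show(d)
st("")
insert(189,zseat=.045)
E
```

```text
gripped 34.48 tcp [0.4647, -0.0834, 0.005] F [-0.9, -0.4, 6.0] gap 0.0567 grip 75.3
lifted 35.54 tcp [0.4639, -0.083, 0.1392] F [-0.8, 0.1, -3.6] gap 0.0567 grip 75.5
{'c': [0.462, -0.0793], 'L': 81.8, 'W': 57.9, 'yaw': -40.4, 'z': 0.1643, 'px': [275.4, 286.7], 'hole': [0.4658, -0.0825], 'key': -40.5, 'off': 5.0, 'far': -40.5, 'rmax': 20.0}
 35.59 tcp [0.4639, -0.083, 0.1391] F [0.3, 0.3, -3.0] gap 0.0565 grip 75.5
end descent 41.76 tcp [0.4393, 0.1188, 0.0449] F [-7.6, -1.1, 27.1] gap 0.0566 grip 78.9
dF [-7.6 -0.7 29.3] z cmd 0.04299999999999997
```

```bash
cat >> h.py <<'E'
def via(): reach([.38,-.03,.22],R(180))
E
python3 - <<'E'
from h import *
regrip(.058,189)
reach([.40,.0,.18],R(182))
place("i",.014,.058)
reach([.39,-.22,.17],R(175.85));c=snap("wrist");save(c,"p3.png");check(c,"i",.044);print(edges(c,*SP["i"]));st("")
E
```

```text
seated top z 0.07007777567331112
regrip 42.87 tcp [0.4395, 0.1188, 0.0454] F [-1.7, -0.8, 6.9] gap 0.0566 grip 75.9
off 43.72 tcp [0.4388, 0.1188, 0.1491] F [-0.0, -0.9, -2.5] gap 0.0566 grip 75.9
down 47.48 tcp [0.3903, -0.2204, 0.0195] F [-0.6, 0.8, 4.7] gap 0.0568 grip 77.0
up 48.91 tcp [0.3897, -0.2198, 0.1731] F [-0.7, 0.0, 0.3] gap 0.0721 grip 0.0
{'c': [0.3906, -0.2187], 'L': 87.4, 'W': 57.8, 'yaw': -2.4, 'z': 0.0439, 'px': [275.0, 201.0], 'hole': [0.3926, -0.2184], 'key': 9.3, 'off': 2.0, 'far': -0.0, 'rmax': 17.5}
(np.float64(-78.56614351106167), np.float64(55.3181512849945), np.float64(-36.97756244289489), np.float64(40.24141049629892))
 49.21 tcp [0.3898, -0.2198, 0.1693] F [0.3, 0.2, -0.2] gap 0.0719 grip 0.0
```

Run:
```python
from h import *
via();reach([.505,.010,.16],R(145));c=snap("wrist")
for d in levers(c):show(d)
st("")
save(c,"l3.png")
```

```text
{'c': [0.5068, 0.0107], 'L': 75.1, 'W': 49.6, 'yaw': -35.4, 'z': 0.0299, 'px': [276.1, 201.1], 'hole': [0.5086, 0.0096], 'key': -31.9, 'off': 2.0, 'far': -35.8, 'rmax': 17.1}
{'c': [0.4385, 0.009], 'L': 63.3, 'W': 41.8, 'yaw': 58.8, 'z': 0.0299, 'px': [227.1, 136.8], 'hole': [0.4406, 0.0085], 'key': -14.7, 'off': 2.1, 'far': -28.2, 'rmax': 17.4}
 50.84 tcp [0.5047, 0.009, 0.1602] F [0.7, 0.3, 0.5] gap 0.0723 grip 0.0
```

Run:
```python
from h import *
pick(.5067,.0099,144.6,.050)
c=snap("wrist")
for d in levers(c,read_state()["tool_pos"][2]+.025):show(d)
z=insert(189,zseat=.045)
if z<.046:
    regrip(.050,189)
    reach([.40,.0,.18],R(182))
    place("i",.044,.050)
    reach([.39,-.22,.20],R(175.85));c=snap("wrist");save(c,"p4.png");check(c,"i",.074);print(edges(c,*SP["i"]));st("")
    for d in levers(c):show(d)
```

```text
gripped 52.77 tcp [0.5071, 0.0098, 0.0049] F [-1.0, 0.2, 6.2] gap 0.0486 grip 73.3
lifted 53.83 tcp [0.5062, 0.01, 0.1391] F [0.9, -1.0, -2.1] gap 0.0487 grip 72.5
{'c': [0.5065, 0.0119], 'L': 75.9, 'W': 49.9, 'yaw': -34.9, 'z': 0.1642, 'px': [275.6, 292.0], 'hole': [0.508, 0.0107], 'key': -38.7, 'off': 1.9, 'far': -35.9, 'rmax': 16.7}
end descent 59.8 tcp [0.4393, 0.1188, 0.0449] F [-8.1, -1.1, 26.0] gap 0.049 grip 75.9
dF [-8.6 -0.6 28.5] z cmd 0.04299999999999997
seated top z 0.07006191576648785
regrip 60.91 tcp [0.4394, 0.1188, 0.0454] F [-1.6, -0.9, 6.1] gap 0.0488 grip 73.1
off 61.76 tcp [0.4387, 0.1188, 0.1491] F [0.9, -0.1, -1.7] gap 0.0484 grip 72.8
down 65.33 tcp [0.3903, -0.2204, 0.0494] F [-0.5, 1.1, 5.6] gap 0.0485 grip 73.8
up 66.75 tcp [0.3897, -0.2198, 0.203] F [-0.0, -0.6, 0.2] gap 0.0641 grip 0.0
{'c': [0.3902, -0.2184], 'L': 74.7, 'W': 50.0, 'yaw': -4.2, 'z': 0.074, 'px': [274.6, 201.8], 'hole': [0.3929, -0.2184], 'key': 1.0, 'off': 2.7, 'far': -2.7, 'rmax': 18.2}
(np.float64(-78.84983019190713), np.float64(55.562192134289745), np.float64(-36.97517904538632), np.float64(40.27119118209202))
 67.05 tcp [0.3898, -0.2199, 0.1993] F [0.8, 0.3, 1.1] gap 0.0639 grip 0.0
{'c': [0.4386, 0.01], 'L': 64.2, 'W': 42.0, 'yaw': 58.7, 'z': 0.03, 'px': [501.6, 220.7], 'hole': [0.4403, 0.0089], 'key': -34.2, 'off': 1.9, 'far': -30.5, 'rmax': 16.9}
```

Excellent. Lever 3 is within 1 mm. Now lever 4.

Run:
```python
from h import *
via();reach([.438,.010,.16],R(59));c=snap("wrist");L=levers(c)
for d in L:show(d)
d=min(L,key=lambda d:np.linalg.norm(d["c"]-[.4386,.01]))
yaw=d["yaw"];assert abs(d["L"]-64)<4 and np.linalg.norm(d["c"]-[.4386,.01])<.02 and abs(yaw-59)<12
p=d["c"]-(R(59)[:2,:2]@[.0004,.0008])
pick(*p,yaw,.042)
c=snap("wrist")
for e in levers(c,read_state()["tool_pos"][2]+.025):show(e)
st("");phi=99.0   # lever key sits at phi-90
z=insert(phi,zseat=.045)
```

```text
{'c': [0.4378, 0.0082], 'L': 63.7, 'W': 41.5, 'yaw': 60.3, 'z': 0.0298, 'px': [275.6, 202.6], 'hole': [0.4398, 0.0068], 'key': -32.7, 'off': 2.5, 'far': -30.4, 'rmax': 18.4}
gripped 71.78 tcp [0.4373, 0.0081, 0.0049] F [-0.7, 0.8, 7.4] gap 0.0408 grip 71.2
lifted 72.83 tcp [0.4364, 0.0083, 0.1393] F [-0.0, 0.8, -1.6] gap 0.0409 grip 70.6
{'c': [0.437, 0.0087], 'L': 63.3, 'W': 41.4, 'yaw': 59.5, 'z': 0.1643, 'px': [276.0, 296.8], 'hole': [0.4387, 0.0077], 'key': -31.3, 'off': 1.9, 'far': -31.4, 'rmax': 16.9}
 72.88 tcp [0.4364, 0.0083, 0.1392] F [0.5, 0.1, -0.8] gap 0.041 grip 70.6
end descent 78.73 tcp [0.4392, 0.1188, 0.0449] F [-7.9, -0.6, 27.2] gap 0.041 grip 73.9
dF [-7.3 -1.3 28.1] z cmd 0.04299999999999997
```

Run:
```python
from h import *
regrip(.042,99)
reach([.40,.0,.18],R(140))
c=snap("wrist")
for e in levers(c,read_state()["tool_pos"][2]+.025):show(e)
st("")
place("a",.044,.042)
reach([.40,-.325,.20],R(180));c=snap("wrist");check(c,"a",.074);print(edges(c,*SP["a"]));st("")
check(c,"i",.074)
reach([.36,-.12,.35],R(180));c=snap("wrist");save(c,"end.png")
for d in levers(c,.074)+levers(c,.03):show(d)
```

```text
seated top z 0.07007720740744075
regrip 79.84 tcp [0.4394, 0.1188, 0.0454] F [-0.9, -0.1, 7.0] gap 0.0409 grip 71.2
off 80.69 tcp [0.4387, 0.1188, 0.1492] F [-0.4, 0.2, -2.2] gap 0.0406 grip 70.6
{'c': [0.401, 0.0017], 'L': 63.0, 'W': 41.4, 'yaw': -40.1, 'z': 0.2041, 'px': [275.9, 296.8], 'hole': [0.4023, 0.0028], 'key': 40.2, 'off': 1.8, 'far': 46.6, 'rmax': 16.7}
 81.7 tcp [0.4, 0.0004, 0.1796] F [-0.6, 0.0, -1.7] gap 0.0412 grip 70.7
down 85.04 tcp [0.4, -0.3272, 0.0495] F [-0.2, 0.7, 5.4] gap 0.0406 grip 71.1
up 86.47 tcp [0.3995, -0.3266, 0.203] F [-0.1, -0.3, -0.3] gap 0.056 grip 0.0
{'c': [0.4012, -0.3252], 'L': 63.5, 'W': 41.8, 'yaw': -1.4, 'z': 0.0739, 'px': [272.4, 203.1], 'hole': [0.4016, -0.3233], 'key': 79.8, 'off': 1.9, 'far': 85.4, 'rmax': 16.8}
(np.float64(-79.30537137119872), np.float64(54.91926383218041), np.float64(-36.99063856723116), np.float64(40.32656592001007))
 86.77 tcp [0.3999, -0.3248, 0.1993] F [1.1, 0.2, 0.6] gap 0.0559 grip 0.0
{'c': [0.39, -0.2185], 'L': 76.7, 'W': 50.3, 'yaw': -4.1, 'z': 0.074, 'px': [398.8, 189.6], 'hole': [0.3924, -0.2187], 'key': -6.3, 'off': 2.4, 'far': 0.2, 'rmax': 17.1}
{'c': [0.391, -0.2171], 'L': 75.8, 'W': 50.2, 'yaw': -4.9, 'z': 0.0739, 'px': [200.3, 193.0], 'hole': [0.3925, -0.2178], 'key': -28.0, 'off': 1.6, 'far': -8.5, 'rmax': 17.0}
{'c': [0.4012, -0.3246], 'L': 63.9, 'W': 42.7, 'yaw': -1.0, 'z': 0.0738, 'px': [121.1, 201.5], 'hole': [0.402, -0.3223], 'key': 71.7, 'off': 2.4, 'far': 85.6, 'rmax': 17.2}
```

View pics/end.png

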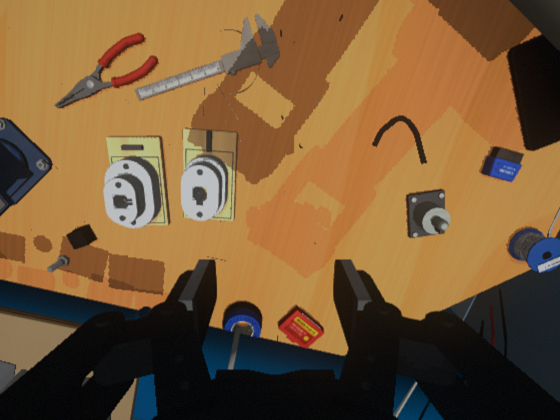

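The picture shows both stacks on their boards, centred near pixels (131,193) and (205,190). The shaft at (428,215) is empty, and the spool and module are still in place.

```bash
python3 -c "
from bench import *
print(close_job())"
```

```text
the job is handed in; nothing more can be done
None
```

All four levers were tested fully home on the shaft from largest to smallest and stacked by keyway direction (levers 1 and 4 on the crosswise board, 2 and 3 on the lengthwise board), each measured about 1 mm or less off centre, and the job was handed in at about 87 s.

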